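# Show the flanged spindle to the inspection camera

### The job

First start the inspection camera: press the push button on its control box fully down and let it come back up. Then lift the spindle with the wide round flange out of the wooden rest and hold it up in the air in front of the camera: spindle level, flange face towards the lens, square to it and centred on it, 10 cm from the front of the lens, touching nothing but the gripper. Finish while holding it there, still; do not put it down or let go, do not shift the camera head, and leave the other spindle and the things on the bench where they are.

Things in the scene. Friction and masses are not known exactly. Their poses are not given: they have to be found in the camera images.
- start (a joint): Travel of the start button, a black round push button (30 mm diameter) in a black housing on top of the grey control box (90 x 66 mm, 35 mm high, fixed to the bench). 0 = up, 0.006 m = fully down; it is pressed straight down, needs about 5 N and springs back when let go.
- start_top (a point): Centre of the start button's top face, 57 mm above the bench when up; moves down with it. The button stands clear of its housing; press here vertically with closed fingers.
- control_box: The grey control box, fixed to the bench; origin at the centre of its underside, x along its 90 mm length, z up. The button is 12 mm from the centre towards its -x end.
- rest: Dark wooden rest fixed to the bench; origin at the centre of its underside. Base plate 110 (x) x 210 (y) x 15 mm high. Two stations, at y = -60 and +60 mm, each a pair of V saddles 12 mm thick at x = -30 and +30 mm, about 56 mm high, in which a spindle lies level along x, its flange or collar end to +x. 48 mm of shaft is free between the saddles. Either spindle may lie in either station.
- spindle: Steel spindle to be shown: shaft 18 mm thick, wide round flange (50 mm diameter, 8 mm thick) at its +x end, thinner end (14 mm, 18 mm long) at -x; 123 mm long, 0.27 to 0.41 kg. Origin on the shaft axis, midway between the saddles (within 3 mm) and 52 mm above the bench at first, about 5 mm from the centre of mass. x runs along the shaft to the flange; y, z may point anywhere as it can roll.
- face (a point): Centre of the spindle's outer flange face, x = +48 mm on the spindle.
- tail (a point): Centre of the tip of the spindle's thin end, x = -75 mm on the spindle.
- collar_spindle: The other steel spindle, to be left in the rest: same shaft, but only a small collar (28 mm diameter) instead of the wide flange; origin and axes as for the spindle.
- camera_stand: Stand of the inspection camera, fixed to the bench: dark steel base plate 130 x 120 x 12 mm and an aluminium column 30 x 30 mm, top 318 mm above the bench; origin at the centre of the underside, z up. The camera looks level along the stand's -x.
- lens (a point): Centre of the front of the black lens barrel (40 mm diameter), 95 mm from the column's centre, 170 to 250 mm above the bench; grey camera body (62 mm wide, 56 mm high) behind it. The head is clamped on the column at a height that differs from run to run. Axes as for the stand: x points back into the camera, the view is along -x, z up.
- view (a point): The point in the air on the lens axis 100 mm in front of the lens, where the centre of the flange face belongs; axes as for the lens.
- screwdriver: A screwdriver lying on the bench, to be left alone; origin at its underside.
- screw_jar: A closed amber jar, 60 mm diameter, 80 mm high, to be left alone; origin at the centre of its underside.
- tape: A roll of tape lying flat, 100 mm diameter, 25 mm high, to be left alone; origin at the centre of its underside.

How it is judged:
On the way, in this order (a step that is already met when the one before it is completed fails the run):
1. the start button is pressed fully down (value of joint start above 0.005 m), for 0.05 s.
2. the start button has come back up (value of joint start below 0.0015 m), for 0.1 s.
3. the flanged spindle is lifted clear of the rest in the fingers (height (world z) of spindle above 0.1 m and contact force between the fingers and spindle above 1 N), for 0.2 s.
At the end, for the whole second after the job is handed in: The fingers hold the flanged spindle still in the air, touching nothing else: flange face towards the lens, its centre 80 to 120 mm in front of the lens and within 15 mm of the lens axis sideways and in height, spindle axis within 10 degrees of the lens axis; the button is up (x of face in the frame of view between -0.02 and 0.02 m and y of face in the frame of view between -0.015 and 0.015 m and z of face in the frame of view between -0.015 and 0.015 m and angle between the x axis of spindle and the x axis of lens, either way round below 0.175 rad and x of tail in the frame of view below -0.08 m and height (world z) of spindle above 0.12 m and contact force between the fingers and spindle above 1 N and contact force between spindle and camera_stand below 0.2 N and linear speed of spindle below 0.02 m/s and angular speed of spindle below 0.2 rad/s and value of joint start below 0.0015 m); the arm keeps its last pose, push and grip.
It fails at once if the camera head is shifted by more than 10 mm (distance of lens from where it was at the start of the episode above 0.01 m).
It fails at once if the other spindle is moved by more than 20 mm (distance of collar_spindle from where it was at the start of the episode above 0.02 m).
It fails at once if the screwdriver, jar or tape is moved by more than 30 mm (distance of any of screwdriver, screw_jar, tape from where it was at the start of the episode above 0.03 m).
It also fails if it takes over 51 s, if anything falls off the work surface, if the arm or the gripper's body presses on something with over 40 N, if the wrist force passes 120 N, or if a joint passes its speed limit or range.

### The arm

A 6-joint arm with a two-finger parallel gripper is mounted at the origin on the work surface. World frame = base frame: x ahead of the robot, y to its left, z up, the work surface at z = 0. Lengths are in m, angles in rad, forces in N, time in s.
With the tool pointing down it reaches from about 0.375 to 0.9 m from the base axis. Payload 3.1 kg.
Tool frame: the origin (TCP) lies midway between the tips of the shut fingers; the grasp point (between the pads) lies robot.grip_depth behind it (robot.grip_depth is the distance from the TCP to the grasp point, in m); z points along the fingers, y is the line along which they close (so a half turn about z gives the same grasp; the last joint's range is limited). The gripper opens to 87 mm and grips with 3 to 60 N. Pads are 19 mm wide; open, the fingers measure 117 mm over their backs; the gripper's body (75 mm by 190 mm) begins 51 mm behind the grasp point.
Start: joints at [-1.381, 0.527, 1.433, -0, 1.181, -0.178], TCP at [0.225, -0.583, 0.223] pointing down, gripper open.
Joint ranges: [-3.08, 3.08], [-0.75, 2.2], [0.22, 2.44], [-1.43, 4.57], [0, 2.65], [-2.85, 2.85]. Speed limits (rad/s): [2.79, 2.79, 3.14, 3.14, 3.14, 3.14].

### API

Orientations are given as a unit quaternion [x, y, z, w].
In Python, from rig import robot, eyes, status gives the robot as it stands (robot), with the cameras (eyes) and the readings (status).
- The arm moves only by the tool nudge_tcp, called after "Emit:" as name(argument=value, ...) on one line, values as JSON. Schema: {"type":"object","properties":{"increments":{"type":"array","items":{"type":"number"},"minItems":4,"maxItems":80},"finger_gap":{"type":"number"},"grip_n":{"type":"number"},"only":{"type":"string"},"quiet":{"type":"boolean"},"lines":{"type":"string"}},"required":["increments"],"additionalProperties":false}. increments is one flat list of numbers that holds 1 to 20 rows one after another, with no inner brackets; each row has 4 numbers: dx, dy, dz in m, then a turn about the tool's z in rad; each row shifts and turns the commanded pose from where the row before left it, along the tool's axes as they then stand; what a row does not reach is not made up. A row lasts 1/12 s, in which the tool goes at most 0.0417 m and 0.125 rad, less where a joint would pass 70% of its speed; a pose out of reach is approached as far as the arm can. finger_gap is the finger opening in m, set as the call begins (left out keeps the last). The fingers move at their own pace and stop on an object; grip_n is the grip in N (left out, the last holds). Time passes only in rows, so rows that do not move let the fingers close. The tool returns the time, the measured TCP pose, the force, the opening and the grip force at its end. only (a regular expression) keeps the lines of the reply that match it, lines (a string "A,B") keeps lines A to B, and quiet returns only ok. Input that does not fit is refused with a message, and nothing moves.
- status.get_obs(): the state, without advancing time (a new reading comes with each control period).
- eyes.camera(name): name is "scene" or "side" or "wrist"; returns a dict with "img" (420x560x3 uint8, red, green, blue), "fx", "fy", "cx", "cy" (pixels), "k1" (the pictures are not rectified: a ray, as slopes to the right and down, at radius r is drawn at 1 + k1 r^2 times it, then the intrinsics apply), "xyz" and "attitude" of the camera in the world. Camera axes: x right, y down, z forward; pixel columns grow to the right and rows downward; lengths in m; the calibration is good to about 2 mm. A picture is of the moment at which its call begins. There is no depth.
- robot.hand_in(): hands the job in; it is judged then, once.
The state is a dict: "time": time; "q": joint angles; "joint_velocities": joint speeds; "joint_torque": joint torques, N m; "position": TCP position; "tool_rot": TCP orientation; "ft_force": force on the tool from outside, world axes, zero at the start; "moment": the same for the moment, N m; "grip_width": finger opening in m; "grip_force": force on a finger pad.
Only numpy, scipy, OpenCV 4.12 (cv2) and the standard library are available. Lean on these libraries where they do the work, as an engineer would, in place of code of your own. Each camera call takes 0.05 s, during which the arm holds its last target. There are 200 camera calls.

## Working session

There is one attempt and no reset: what is moved stays moved. The work goes in short steps, Python scripts to look and compute and a tool call to move; the robot and the scene stay as the last step left them, time stands still between calls to the robot, and variables do not carry over. Pictures are saved under pics/ and viewed, at most 10 in all, crops included, and the job is handed in when it is done.

```bash
ls; mkdir -p pics; python3 - <<'E'
from rig import robot, eyes, status
import cv2
o=status.get_obs();print(o['time'],o['position'],o['tool_rot'],robot.grip_depth,o['grip_width'])
for n in ['scene','side']:
    c=eyes.camera(n);cv2.imwrite(f'pics/{n}0.png',cv2.cvtColor(c['img'],cv2.COLOR_RGB2BGR))
    print({k:v for k,v in c.items() if k!='img'})
E
```

```text
pics
rig.py
0.0 [ 0.22521569 -0.58224105  0.22159029] [ 9.83043468e-01  1.83369624e-01 -1.22825887e-05 -1.05893842e-03] 0.0187 0.08700853277467502
{'fx': 464.1662933419658, 'fy': 464.1662933419658, 'cx': 276.19635509981987, 'cy': 203.93483116603568, 'k1': -0.1630094987352575, 'xyz': array([ 0.90444615, -0.56603923,  1.16049652]), 'attitude': array([ 0.93732624,  0.22927527, -0.06779904, -0.25348702])}
{'fx': 425.9525117842985, 'fy': 425.9525117842985, 'cx': 276.6729313884329, 'cy': 212.6509579363577, 'k1': -0.09938751532037017, 'xyz': array([0.46978356, 0.58646051, 0.69511795]), 'attitude': array([-0.09846482,  0.90561489, -0.41033471,  0.04232945])}
```

View pics/scene0.png

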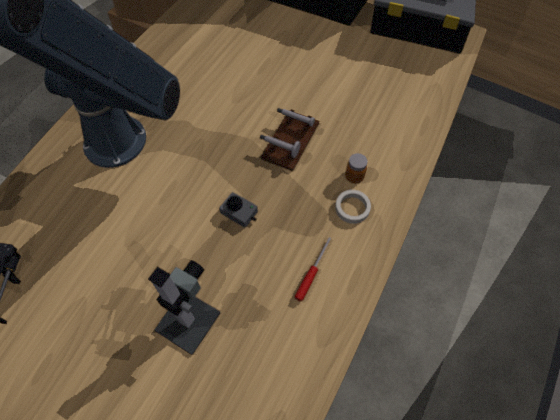

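View pics/side0.png

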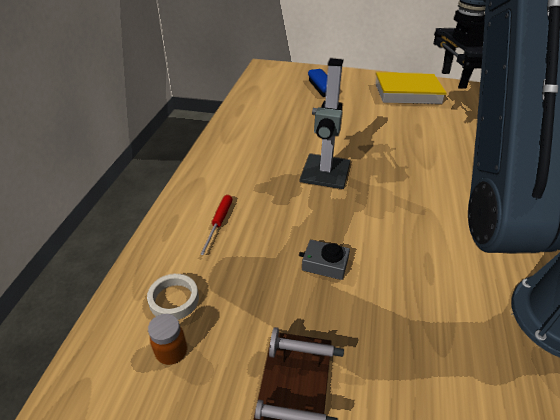

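```bash
cat > h.py <<'E'
import numpy as np, cv2
from scipy.spatial.transform import Rotation as R
from rig import robot, eyes, status
def ray(c,u,v):
    K=np.array([[c['fx'],0,c['cx']],[0,c['fy'],c['cy']],[0,0,1]])
    p=cv2.undistortPointsIter(np.array([[[u,v]]],float),K,np.array([c['k1'],0,0,0,0]),None,None,(3,50,1e-10))[0,0]
    # model: drawn = ray*(1+k1 r^2), same as OpenCV k1
    return R.from_quat(c['attitude']).apply([p[0],p[1],1])
def plane(c,u,v,z):
    d=ray(c,u,v); return c['xyz']+d*(z-c['xyz'][2])/d[2]
def tri(c1,p1,c2,p2):
    A=[];b=[]
    for c,p in((c1,p1),(c2,p2)):
        d=ray(c,*p);d/=np.linalg.norm(d);P=np.eye(3)-np.outer(d,d);A.append(P);b.append(P@c['xyz'])
    x,r,*_=np.linalg.lstsq(np.vstack(A),np.hstack(b),rcond=None); return x,np.sqrt(r)
def proj(c,X):
    K=np.array([[c['fx'],0,c['cx']],[0,c['fy'],c['cy']],[0,0,1]])
    r=R.from_quat(c['attitude']).inv(); 
    return cv2.projectPoints(np.atleast_2d(X).astype(float),r.as_rotvec(),-r.apply(c['xyz']),K,np.array([c['k1'],0,0,0,0]))[0][:,0]
E
python3 - <<'E'
import cv2,numpy as np
def crop(n,x,y,w,h,s):
    return cv2.resize(cv2.imread(f'pics/{n}0.png')[y:y+h,x:x+w],None,fx=s,fy=s,interpolation=cv2.INTER_CUBIC)
a=crop('scene',140,250,100,100,4) ; b=crop('side',250,320,100,100,4)
c=crop('scene',215,95,110,120,3); 
m=np.zeros((600,800,3),np.uint8)
a=crop('scene',140,250,100,100,3);b=crop('scene',215,100,133,120,3);m[:300,:300]=a;m[:300,300:699]=b[:300,:399]
# scale 3: side cam (290,50)-(390,150+), side box/rest
d=crop('side',290,110,70,90,3);e=crop('side',250,230,110,100,3);f=crop('side',250,320,100,100,3)
m[300:570,:210]=d;m[300:600,210:510]=e[:,:300];m[300:600,500:800]=f
cv2.imwrite('pics/mos.png',m)
E
```

```text
(no output)
```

View pics/mos.png

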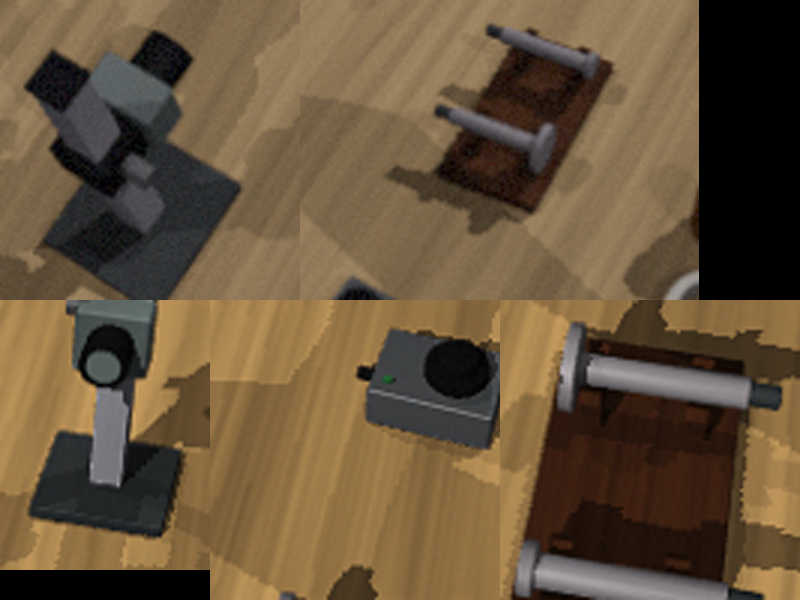

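Scene: flange at about (297,150), tail (262,137), button (235,203), stand plate corners (154,331), (220,312), lens facing away at about (197,267). Side: flange (273,342), tail (344,352), button (332,251), lens (324.7,131.3).

```bash
python3 - <<'E'
from h import *
np.set_printoptions(precision=4,suppress=True)
s=eyes.camera('scene');d=eyes.camera('side')
for n,a,b,z in[('face',(296.7,150),(273,342.3),.052),('tail',(261.7,137.3),(344,352.3),.052),('button',(235,203),(332.3,250.5),.057),('lens',(197,267),(324.7,131.3),.2)]:
    print(n,plane(s,*a,z),plane(d,*b,z),*tri(s,a,d,b))
print('plate scene',[plane(s,*p,.012)[:2] for p in[(154,330.7),(220,312.3),(195,350)]])
print('plate side',[plane(d,290+x/3,110+(y-300)/3,.012)[:2] for x,y in[(30,513),(57,432),(183,456),(165,527)]])
print('box side top',[plane(d,250+(x-210)/3,230+(y-300)/3,.035)[:2] for x,y in[(368,391),(390,330),(492,418)]])
print('rest',[plane(s,215+(x-300)/3,100+y/3,.015)[:2] for x,y in[(440,175),(530,210),(612,67),(522,32)]])
# wide crop for button
i=cv2.imread('pics/scene0.png')[180:240,205:275];cv2.imwrite('pics/b.png',cv2.resize(i,None,fx=6,fy=6,interpolation=2))
E
```

```text
face [0.5594 0.1979 0.052 ] [0.5578 0.2    0.052 ] [0.5584 0.199  0.0501] [0.0006]
tail [0.4435 0.1926 0.052 ] [0.4367 0.1937 0.052 ] [0.4395 0.1936 0.0499] [0.0044]
button [ 0.4903 -0.0473  0.057 ] [ 0.4845 -0.0335  0.057 ] [ 0.4856 -0.0428  0.047 ] [0.0013]
lens [ 0.5517 -0.2981  0.2   ] [ 0.5413 -0.2621  0.2   ] [ 0.5444 -0.2931  0.1817] [0.0008]
plate scene [array([ 0.4781, -0.4465]), array([ 0.6018, -0.3245]), array([ 0.5963, -0.4376])]
plate side [array([ 0.5995, -0.3127]), array([ 0.5964, -0.4463]), array([ 0.4738, -0.4327]), array([ 0.4803, -0.3189])]
box side top [array([ 0.5423, -0.0133]), array([ 0.5367, -0.076 ]), array([ 0.4552, -0.0069])]
rest [array([0.4672, 0.1462]), array([0.5677, 0.1495]), array([0.5623, 0.356 ]), array([0.4543, 0.3563])]
```

View pics/b.png

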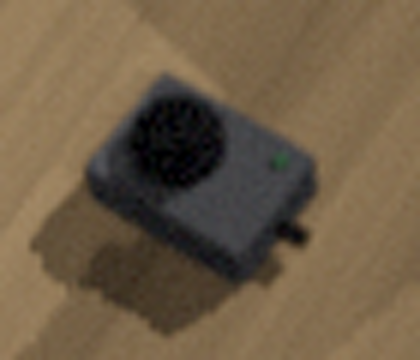

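```bash
cat >> h.py <<'E'
def go(t,yaw=None):
    "print tool-frame shift to reach TCP target t at the present yaw, and the turn to the wanted yaw"
    o=status.get_obs();r=R.from_quat(o['tool_rot']);M=r.as_matrix()
    y=np.arctan2(M[1,0],M[0,0]);print('t',o['time'],'pos',o['position'].round(4),'yaw',round(y,4),'q',o['q'].round(2))
    print('shift',r.inv().apply(np.array(t)-o['position']).round(4),'turn',None if yaw is None else round((y-yaw+np.pi)%(2*np.pi)-np.pi,4))
E
```

Emit:
nudge_tcp(increments=[0,0,-0.01,-0.125,0,0,-0.01,-0.125,0,0,-0.01,-0.125,0,0,-0.01,-0.125,0,0,-0.01,-0.125,0,0,-0.01,-0.125,0,0,-0.01,-0.125,0,0,-0.01,-0.125,0,0,-0.01,-0.125,0,0,-0.01,-0.125,0,0,-0.01,-0.125,0,0,-0.01,-0.125,0,0,-0.01,-0.125,0,0,-0.01,-0.125,0,0,-0.01,-0.125,0,0,-0.01,-0.125,0,0,-0.01,-0.125,0,0,-0.01,-0.125,0,0,-0.01,-0.125,0,0,-0.01,-0.125], finger_gap=0)

```text
time: 1.87
position: [0.2253, -0.5827, 0.4227]
tool_rot: [0.133, 0.991, 0.0, -0.0]
ft_force: [0.8, 0.2, 0.8]
grip_width: 0.0006
grip_force: 0.0
```

```bash
python3 - <<'E'
from h import *
go((.52,-.19,.42),np.pi+.045)
c=eyes.camera('wrist');print(c['xyz'],R.from_quat(c['attitude']).as_matrix()[:,2],c['fx'])
E
```

```text
t 1.8667 pos [ 0.2253 -0.5827  0.4227] yaw 2.875 q [-1.38  0.38  1.14  0.    1.63 -2.68]
shift [-0.1808  0.4564  0.003 ] turn -0.3116
[ 0.16088124 -0.56594897  0.58396937] [ 0.23281957 -0.06349925 -0.97044469] 307.1763008234343
```

Emit:
nudge_tcp(increments=[-0.015,0.038,0,0,-0.015,0.038,0,0,-0.015,0.038,0,0,-0.015,0.038,0,0,-0.015,0.038,0,0,-0.015,0.038,0,0,-0.015,0.038,0,0,-0.015,0.038,0,0,-0.015,0.038,0,0,-0.015,0.038,0,0,-0.015,0.038,0,0,-0.015,0.038,0,0,0,0,0,-0.1,0,0,0,-0.1,0,0,0,-0.11,0,0,0,0,0,0,0,0])

```text
time: 3.33
position: [0.5214, -0.192, 0.4221]
tool_rot: [-0.017, 1.0, 0.0, -0.0]
ft_force: [-0.9, -0.3, 1.0]
grip_width: 0.0006
grip_force: 0.0
```

```bash
python3 - <<'E'
from h import *
go((.486,-.041,.09),np.pi+.045)
c=eyes.camera('wrist');print({k:v for k,v in c.items() if k!='img'})
cv2.imwrite('pics/w1.png',cv2.cvtColor(c['img'],cv2.COLOR_RGB2BGR))
E
```

```text
t 3.3333 pos [ 0.5214 -0.192   0.4221] yaw -3.1086 q [-0.55  0.26  1.31  0.    1.57 -2.16]
shift [0.0301 0.152  0.3322] turn -0.012
{'fx': 307.1763008234343, 'fy': 307.1763008234343, 'cx': 278.6437393965774, 'cy': 212.96110192461862, 'k1': -0.016391435748897423, 'xyz': array([ 0.45477552, -0.19475179,  0.5834111 ]), 'attitude': array([0.69042203, 0.71315808, 0.08718956, 0.08438576])}
```

View pics/w1.png

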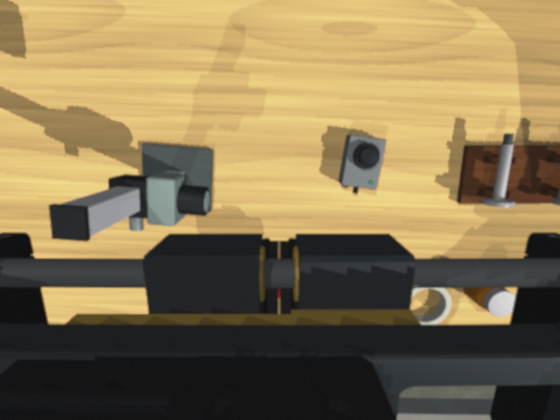

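Wrist view: camera head with lens front around (209,200), button (368,155), flanged spindle from (508,138) to (498,203). Enlarging for accuracy.

```bash
python3 - <<'E'
import cv2,numpy as np
i=cv2.imread('pics/w1.png')
f=lambda x,y,w,h:cv2.resize(i[y:y+h,x:x+w],None,fx=5,fy=5,interpolation=2)
m=np.zeros((600,800,3),np.uint8)
m[:550,:450]=f(130,135,90,110);m[:300,460:780]=f(332,132,64,60);m[300:,460:800]=f(455,140-10,68,80)[:300]if 0 else 0
m[300:600,460:800]=cv2.resize(i[125:215,455:557],(340,300),interpolation=2)
cv2.imwrite('pics/m2.png',m)
E
```

```text
(no output)
```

View pics/m2.png

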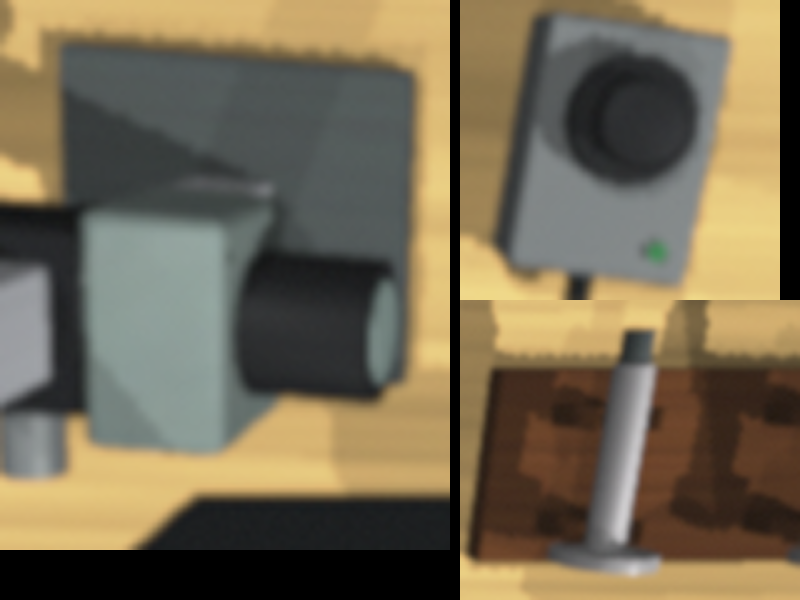

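```bash
python3 - <<'E'
from h import *
np.set_printoptions(precision=4,suppress=True)
w=eyes.camera('wrist');d=eyes.camera('side');s=eyes.camera('scene')
L=(207,201);print('lens w-side',*tri(w,L,d,(324.7,131.3)),'w-scene',*tri(w,L,s,(197,267)))
print('button',plane(w,369.6,155.6,.057),tri(w,(369.6,155.6),d,(332.3,250.5)))
print('face',plane(w,498.8,203,.052),tri(w,(498.8,203),d,(273,342.3)),'tail',plane(w,508.4,134.9,.052))
print('plate',[plane(w,*p,.012)[:2] for p in[(142.4,144.4),(212.4,150),(211,211.6)]])
for z in(.2,.21,.22):print('body',[plane(w,130+x/5,135+y/5,z)[:2] for x,y in[(85,212),(225,225),(222,450),(92,440)]])
E
```

```text
lens w-side [ 0.5419 -0.2873  0.1849] [0.0021] w-scene [ 0.5424 -0.2903  0.1736] [0.0009]
button [ 0.4805 -0.0402  0.057 ] (array([ 0.4827, -0.0387,  0.0516]), array([0.0027]))
face [0.5556 0.2012 0.052 ] (array([0.5565, 0.2007, 0.0529]), array([0.0016])) tail [0.4378 0.1938 0.052 ]
plate [array([ 0.4759, -0.4429]), array([ 0.4821, -0.3152]), array([ 0.5981, -0.32  ])]
body [array([ 0.5093, -0.3584]), array([ 0.5115, -0.3233]), array([ 0.5705, -0.327 ]), array([ 0.5689, -0.3608])]
body [array([ 0.5079, -0.3542]), array([ 0.51, -0.32]), array([ 0.5674, -0.3235]), array([ 0.5659, -0.3565])]
body [array([ 0.5065, -0.3499]), array([ 0.5086, -0.3166]), array([ 0.5644, -0.3201]), array([ 0.5629, -0.3521])]
```

```bash
python3 - <<'E'
from h import *
w=eyes.camera('wrist');d=eyes.camera('side');s=eyes.camera('scene')
u=np.array([.048,.999,0]);v=np.array([.999,-.048,0]);z=np.array([0,0,1])
t=np.linspace(0,2*np.pi,60)[:,None]
m=np.zeros((600,800,3),np.uint8)
for r,h in enumerate((.175,.185)):
  C=np.array([.537,-.3815,h])
  for k,(c,x,y,S) in enumerate([(w,140,165,4),(d,295,105,4),(s,160,245,4)]):
    I=cv2.resize(c['img'][y:y+65,x:x+65,::-1],None,fx=S,fy=S,interpolation=2)
    for off in(.095,):
      P=proj(c,C+off*u+.02*(np.cos(t)*v+np.sin(t)*z))
      cv2.polylines(I,[((P-[x,y]+.5)*S).round().astype(np.int32)],True,(0,0,255),1)
    for a in [1]:
      P=proj(c,[C+off*u+aa*v+bb*z for off in [.015+.02] for aa,bb in[(-.031,.028),(.031,.028),(.031,-.028),(-.031,-.028)]])
    m[r*300:r*300+260,k*266:k*266+260]=I
cv2.imwrite('pics/ov.png',m)
E
```

```text
(no output)
```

View pics/ov.png

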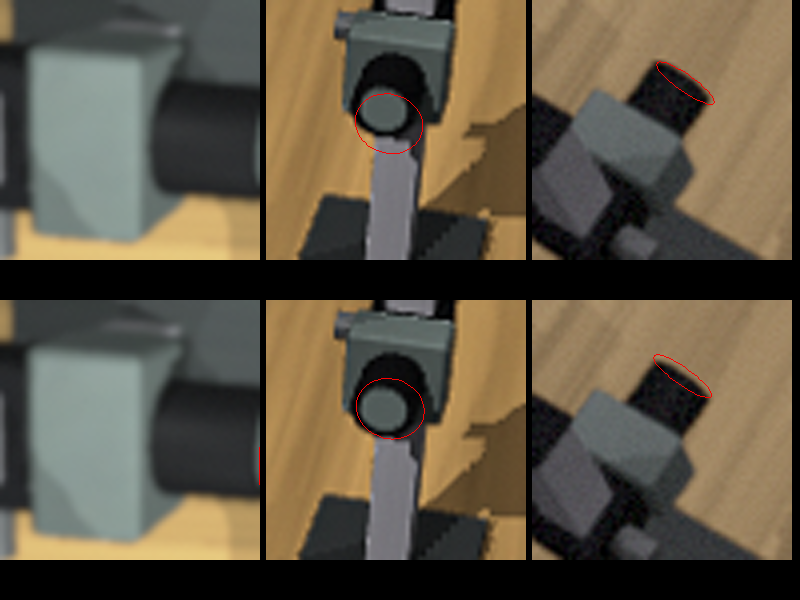

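Emit:
nudge_tcp(increments=[0.008,0.038,0,0,0.008,0.038,0,0,0.008,0.038,0,0,0.009,0.039,0,0,0,0,0.04,0,0,0,0.04,0,0,0,0.04,0,0,0,0.04,0,0,0,0.04,0,0,0,0.04,0,0,0,0.04,0,0,0,0.04,0,0,0,0.02,0,0,0,0,0,0,0,0,0])

```text
time: 4.93
position: [0.4826, -0.0407, 0.0819]
tool_rot: [-0.018, 1.0, 0.0, -0.001]
ft_force: [-0.2, 0.3, 0.4]
grip_width: 0.0006
grip_force: 0.0
```

```bash
python3 - <<'E'
from h import *
go((.483,-.04,.052),np.pi+.055)
E
```

```text
t 4.9333 pos [ 0.4826 -0.0407  0.0819] yaw -3.105 q [-0.32  0.58  1.9   0.    0.66 -1.92]
shift [-0.0005  0.0006  0.0299] turn -0.0185
```

Emit:
nudge_tcp(increments=[0,0,0.01,0,0,0,0.01,0,0,0,0.005,0,0,0,0.003,0,0,0,0.002,0,0,0,0.001,0,0,0,0,0,0,0,0,0])

```text
time: 5.6
position: [0.4838, -0.0409, 0.0522]
tool_rot: [-0.019, 1.0, -0.0, 0.001]
ft_force: [0.5, 0.3, 4.1]
grip_width: 0.0003
grip_force: 2.2
```

Emit:
nudge_tcp(increments=[0,0,0.001,0,0,0,0.001,0,0,0,0.001,0,0,0,0,0,0,0,0,0])

```text
time: 6.02
position: [0.4838, -0.041, 0.051]
tool_rot: [-0.019, 1.0, -0.001, 0.002]
ft_force: [-2.6, 0.1, 25.0]
grip_width: 0.0004
grip_force: 12.1
```

Emit:
nudge_tcp(increments=[0,0,-0.01,0,0,0,-0.02,0,0,0,-0.04,0,0,0,-0.04,0,0,0,-0.03,0,-0.003,0.04,0,0,-0.003,0.04,0,0,-0.003,0.04,0,0,-0.003,0.04,0,0,-0.003,0.04,0,0,-0.003,0.04,0,-0.012,0,0,0,0,0,0,0,0], finger_gap=0.087)

```text
time: 7.1
position: [0.4906, 0.2018, 0.1879]
tool_rot: [-0.027, 1.0, -0.0, -0.001]
ft_force: [-0.6, -0.4, 0.4]
grip_width: 0.079
grip_force: 0.0
```

```bash
python3 - <<'E'
from h import *
go((.511,.198,.033),np.pi+.05)
c=eyes.camera('wrist')
i=c['img'][:,:,::-1].copy()
# predicted axis points
P=proj(c,[[.511+a*np.cos(.05),.198+a*np.sin(.05),.052] for a in(-.075,-.03,0,.03,.048)])
print(P)
cv2.imwrite('pics/w2r.png',i)
for p in P: cv2.circle(i,tuple(p.round().astype(int).tolist()),2,(0,0,255),-1)
cv2.imwrite('pics/w2.png',i)
E
```

```text
t 7.1 pos [0.4906 0.2018 0.1879] yaw -3.0876 q [ 0.18  0.45  1.7  -0.    0.99 -1.45]
shift [-0.0205 -0.0048  0.1548] turn 0.004
[[274.40536399 149.81510349]
 [274.39954115 196.43502976]
 [274.39752467 225.73554755]
 [274.39678193 253.69512135]
 [274.39688007 269.85586944]]
```

View pics/w2.png

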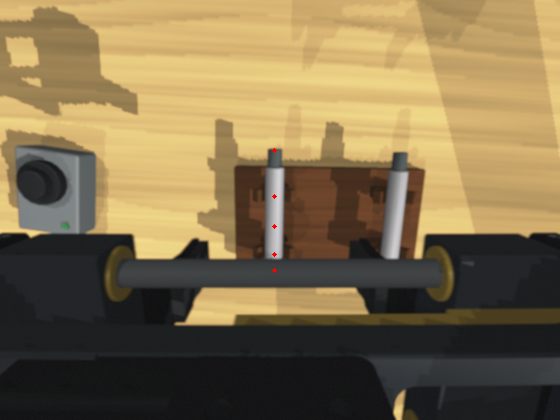

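The spindle's axis runs straight down column 274, and its tail tip at (274,150) matches the predicted points. The button is up. Descending.

Emit:
nudge_tcp(increments=[-0.01,-0.0024,0,0,-0.0105,-0.0024,0,0,0,0,0.03,0,0,0,0.03,0,0,0,0.03,0,0,0,0.03,0,0,0,0.02,0,0,0,0.01,0,0,0,0.004,0,0,0,0,0,0,0,0,0], finger_gap=0.087)

```text
time: 8.07
position: [0.514, 0.1956, 0.0353]
tool_rot: [-0.024, 1.0, 0.0, 0.001]
ft_force: [-0.6, 1.0, -0.2]
grip_width: 0.0866
grip_force: 0.0
```

```bash
python3 - <<'E'
from h import *
go((.511,.198,.033),np.pi+.05)
E
```

```text
t 8.0667 pos [0.514  0.1956 0.0353] yaw -3.0934 q [ 0.16  0.71  1.76 -0.    0.67 -1.46]
shift [0.0029 0.0025 0.0023] turn -0.0018
```

Emit:
nudge_tcp(increments=[0.002,0.002,0.002,0,0,0,0,0,0,0,0,0])

```text
time: 8.32
position: [0.5108, 0.1983, 0.0335]
tool_rot: [-0.025, 1.0, 0.0, 0.001]
ft_force: [0.1, -0.6, -0.0]
grip_width: 0.0872
grip_force: 0.0
```

Emit:
nudge_tcp(increments=[0,0,0,0,0,0,0,0,0,0,0,0,0,0,0,0,0,0,0,0,0,0,0,0,0,0,0,0,0,0,0,0,0,0,0,0,0,0,0,0], finger_gap=0.0, grip_n=45)

```text
time: 9.15
position: [0.5105, 0.198, 0.0325]
tool_rot: [-0.025, 1.0, 0.0, -0.0]
ft_force: [-0.2, 0.8, -0.5]
grip_width: 0.0287
grip_force: 0.0
```

Emit:
nudge_tcp(increments=[0,0,0,0,0,0,0,0,0,0,0,0,0,0,0,0,0,0,0,0,0,0,0,0])

```text
time: 9.65
position: [0.5105, 0.1981, 0.0325]
tool_rot: [-0.025, 1.0, 0.0, -0.0]
ft_force: [1.1, 1.0, 0.2]
grip_width: 0.0169
grip_force: 45.0
```

Emit:
nudge_tcp(increments=[0,0,-0.01,0,0,0,-0.02,0,0,0,-0.02,0,0,0,-0.02,0,0,0,-0.03,0,0,0,-0.03,0,0,0,-0.03,0,0,0,-0.03,0,0,0,0,0,0,0,0,0,0,0,0,0])

```text
time: 10.57
position: [0.509, 0.1977, 0.2217]
tool_rot: [-0.025, 1.0, -0.0, -0.001]
ft_force: [-0.5, 0.2, -4.0]
grip_width: 0.0168
grip_force: 44.9
```

```bash
python3 - <<'E'
from h import *
# lens axis yaw: view dir (.048,.999) ; spindle x -> -(that)
yaw=np.arctan2(-.999,-.048); d=np.array([np.cos(yaw),np.sin(yaw),0])
go(np.array([.547,-.187,.183-.0187])-.048*d,yaw+np.pi)
E
```

```text
t 10.5667 pos [0.509  0.1977 0.2217] yaw -3.0923 q [ 0.17  0.42  1.63 -0.    1.09 -1.45]
shift [-0.0238 -0.3383  0.0575] turn 1.6681
```

Emit:
nudge_tcp(increments=[0,0,0,0.06,0,0,0,0.12,0,0,0,0.12,0,0,0,0.12,0,0,0,0.12,0,0,0,0.12,0,0,0,0.12,0,0,0,0.12,0,0,0,0.12,0,0,0,0.12,0,0,0,0.12,0,0,0,0.12,0,0,0,0.12,0,0,0,0.12,0,0,0,0.048,0,0,0,0,0,0,0,0])

```text
time: 11.98
position: [0.5091, 0.1977, 0.2206]
tool_rot: [0.723, 0.69, -0.002, -0.001]
ft_force: [0.2, -0.1, -3.8]
grip_width: 0.0168
grip_force: 44.9
```

```bash
python3 - <<'E'
from h import *
yaw=np.arctan2(-.999,-.048); d=np.array([np.cos(yaw),np.sin(yaw),0])
go(np.array([.547,-.187,.183-.0187])-.048*d,yaw+np.pi)
E
```

```text
t 11.9833 pos [0.5091 0.1977 0.2206] yaw 1.5243 q [ 0.17  0.43  1.63 -0.    1.09  0.21]
shift [-0.3344  0.0561  0.0564] turn 0.0015
```

Move most of the way (2 cm short), then look.

Emit:
nudge_tcp(increments=[-0.015,0.002,0.002,0,-0.03,0.006,0.006,0,-0.03,0.006,0.006,0,-0.03,0.006,0.006,0,-0.03,0.006,0.006,0,-0.03,0.006,0.006,0,-0.03,0.006,0.006,0,-0.03,0.006,0.006,0,-0.03,0.006,0.006,0,-0.03,0.005,0.006,0,-0.02,0,0,0,-0.01,0,0,0,0,0,0,0,0,0,0,0,0,0,0,0])

```text
time: 13.23
position: [0.5498, -0.1177, 0.1664]
tool_rot: [0.723, 0.69, 0.0, -0.001]
ft_force: [0.2, 0.1, -2.3]
grip_width: 0.0168
grip_force: 44.9
```

```bash
python3 - <<'E'
from h import *
yaw=np.arctan2(-.999,-.048); d=np.array([np.cos(yaw),np.sin(yaw),0])
go(np.array([.547,-.187,.183-.0187])-.048*d,yaw+np.pi)
m=np.zeros((600,800,3),np.uint8)
o=status.get_obs();T=o['position']+[0,0,.0187];print('pred face',T+.048*d)
for k,(n,x,y,w,h) in enumerate([('side',270,90,130,190),('scene',140,190,130,150)]):
    c=eyes.camera(n);i=c['img'][:,:,::-1].copy();cv2.imwrite(f'pics/{n}5.png',i)
    I=cv2.resize(i[y:y+h,x:x+w],None,fx=3,fy=3,interpolation=2)
    for p in proj(c,[T+a*d for a in(-.075,.048)]): cv2.circle(I,tuple(((p-[x,y]+.5)*3).astype(int).tolist()),3,(0,0,255),-1)
    m[:I.shape[0],k*400:k*400+I.shape[1]]=I
cv2.imwrite('pics/f.png',m)
E
```

```text
t 13.2333 pos [ 0.5498 -0.1177  0.1664] yaw 1.5239 q [-0.41  0.52  1.65  0.    0.98 -0.36]
shift [-0.0213  0.0005  0.002 ] turn 0.0011
pred face [ 0.54751533 -0.16567803  0.1850573 ]
```

View pics/f.png

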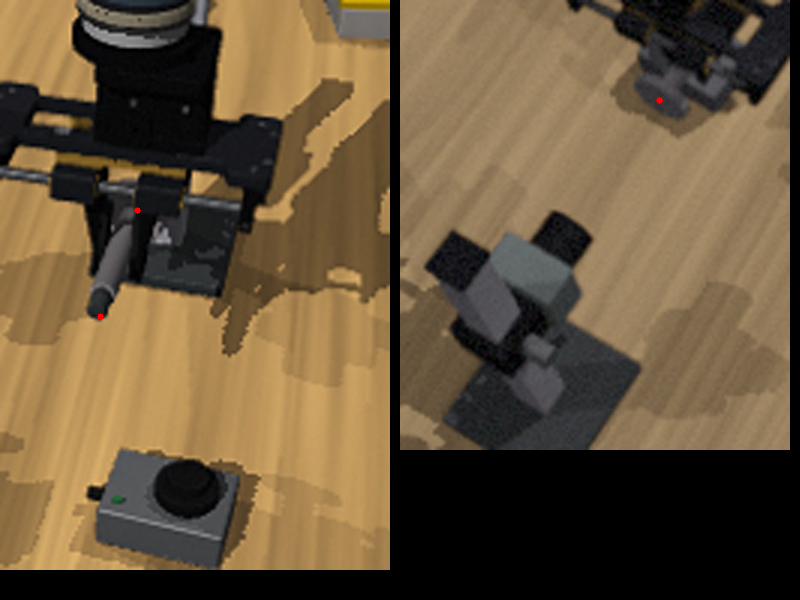

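The held spindle matches prediction in both views: tail at about (97,315) against the dot at (100,317), and flange at about (662,95) against (659,100). It is level and clear, so I'll move the last 2 cm.

Emit:
nudge_tcp(increments=[-0.007,0,0.001,0,-0.007,0,0.001,0,-0.007,0,0,0,0,0,0,0,0,0,0,0,0,0,0,0,0,0,0,0,0,0,0,0,0,0,0,0])

```text
time: 14.08
position: [0.5493, -0.1401, 0.1646]
tool_rot: [0.724, 0.69, 0.0, -0.0]
ft_force: [-0.5, 0.2, -3.3]
grip_width: 0.0168
grip_force: 44.9
```

```bash
python3 - <<'E'
from h import *
yaw=np.arctan2(-.999,-.048); d=np.array([np.cos(yaw),np.sin(yaw),0])
go(np.array([.547,-.187,.183-.0187])-.048*d,yaw+np.pi)
m=np.zeros((600,800,3),np.uint8)
T=status.get_obs()['position']+[0,0,.0187]
for k,(n,x,y,w,h) in enumerate([('side',280,60,100,150),('scene',150,180,100,130)]):
    c=eyes.camera(n);i=c['img'][:,:,::-1]
    I=cv2.resize(i[y:y+h,x:x+w],None,fx=4,fy=4,interpolation=2)
    q=[(p-[x,y]+.5)*4 for p in proj(c,[T-.075*d,T+.048*d,[.5425,-.287,.183]])]
    for p in q: cv2.circle(I,tuple(p.astype(int).tolist()),2,(0,0,255),-1)
    m[:I.shape[0],k*400:k*400+I.shape[1]]=I
cv2.imwrite('pics/g.png',m)
E
```

```text
t 14.0833 pos [ 0.5493 -0.1401  0.1646] yaw 1.523 q [-0.45  0.52  1.64  0.    0.98 -0.4 ]
shift [ 0.001  -0.0001  0.0003] turn 0.0002
```

View pics/g.png

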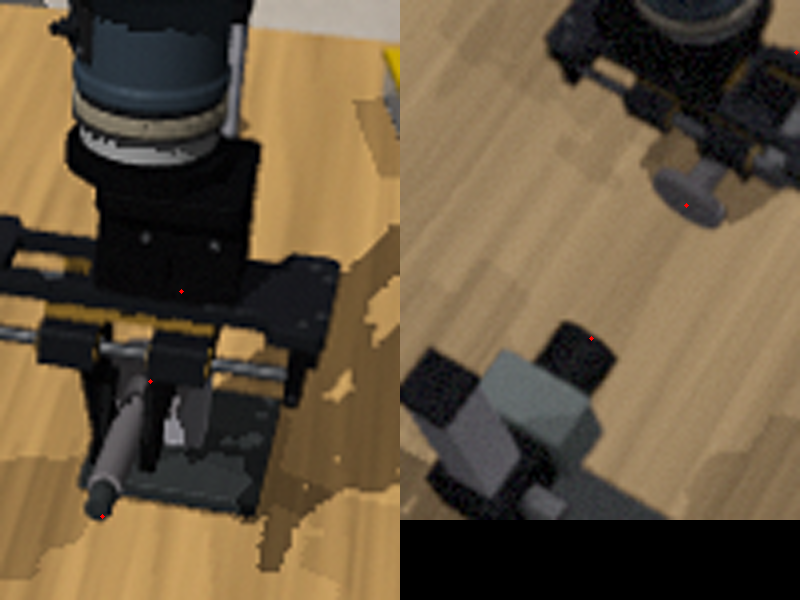

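The flange is at (688,200) in the crop, facing the lens at (590,340), with clear space around it and aligned as predicted.

```bash
python3 -c "
from rig import robot, eyes, status
print(robot.hand_in())"
```

```text
the job is handed in; nothing more can be done
None
```

I pressed the start button fully down and let it come back up, then handed in with the flanged spindle held still 10 cm in front of the lens, level, square and centred by my measurements; no verdict was returned.

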